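# Caliper a salvaged furniture foot

### The job

Size the salvaged aluminium furniture foot (the upright turned one with a wide collar at its base) in the bench caliper: stand it collar-down on the bed between the jaws, then slide the moving jaw (the one with the black tab) along until the foot is held between both jaws and the sprung pad of the moving jaw is pressed about half way in. Let go and leave it so; leave the plain tube, the jar and the screwdriver where they are.

Things in the scene. Friction and masses are not known exactly. Their poses are not given: they have to be found in the camera images.
- foot: Turned aluminium furniture foot, loose, standing upright: round collar 44 mm in diameter and 9 mm high at the bottom, then a plain round shank 30 mm in diameter up to 80 mm total height; about 0.17 kg. Origin at the centre of its underside, z up along the shank. It stands in one of three places on the bench, interchanged with the tube and the jar.
- gauge: Bench caliper, fixed to the bench: grey base plate 90 mm (x) by 270 mm (y, from -168 to +102 mm) by 14 mm thick; its flat top is the bed. Its own y axis is the slide axis: the fixed jaw is at +y, the moving jaw slides towards +y to close. Origin on the bench under the middle of the bed (x = 0 is the centre line of the jaws), z up.
- bed (a point): Point on the top of the bed, on the jaws' centre line, 14 mm above the bench and 40 mm from the fixed jaw's face: a good place to stand the foot. Axes as the gauge.
- fixed_jaw: Steel fixed jaw, 50 mm wide, 60 mm high over the bench; same origin and axes as the gauge. Its measuring face is the plane y = +60 mm (from 28 to 56 mm above the bench); below it is undercut by 15 mm so that the foot's collar passes under and the shank meets the face.
- jaw_face (a point): Centre of the fixed jaw's measuring face, 42 mm above the bench. Axes as the gauge.
- carriage (a joint): Moving jaw's carriage in m: 0 wide open, grows as it slides to the fixed jaw (gauge +y), limit 0.107. Steel block 72 mm long (y), 50 wide, top 58 mm above the bench; drags with 13 N friction and stays where left. Gap from free pad to fixed face: 119 mm minus this value; with the foot against the fixed jaw the pad touches at 0.089 and is half pressed at 0.097.
- tab_grip (a point): Point to pinch on the black upright tab on the carriage, 90 mm above the bench: the tab is 14 mm thick (y), 30 mm wide (x), 47 mm high, its top 105 mm above the bench; it stands 62 mm behind the carriage's front end. Axes as the gauge.
- pad: Sprung steel pad on the front of the carriage, facing the fixed jaw: 44 mm wide (x), 8 mm thick (y), from 28 to 56 mm above the bench. Its body origin is no point on the pad: the pad's pressing face lies at y = -59 mm in its own frame. Free, its face stands 24 mm ahead of the carriage block.
- plunger (a joint): How far the sprung pad is pressed back into the carriage, in m: 0 free, 0.016 bottomed; the spring gives about 2 N at first touch, 6 N half way (0.008), 10 N bottomed.
- tube: Bystander: plain aluminium tube standing upright, 36 mm in diameter, 60 mm high, open ends, no collar. Origin at the centre of its underside.
- jar: Bystander: round closed jar with a steel lid, 54 mm in diameter, 75 mm high. Origin at the centre of its underside.
- driver: Bystander: screwdriver 190 mm long lying on the bench on the robot's left, beyond the fixed jaw; handle about 25 mm thick.
Things that resemble listed ones, but are neither listed nor needed, are in the scene too. Leave any blue, orange or pink look-alike of the foot alone.

How it is judged:
By the outcome, as a careful person would: the job done as asked, in the order asked, and still so for the second after the job is handed in, with the robot touching nothing.
It also fails if it takes over 53 s, if anything falls off the work surface, if the arm or the gripper's body presses on something with over 40 N, if the wrist force passes 120 N, or if a joint passes its speed limit or range.

### The arm

A 6-joint arm with a two-finger parallel gripper is mounted at the origin on the work surface. World frame = base frame: x ahead of the robot, y to its left, z up, the work surface at z = 0. Lengths are in m, angles in rad, forces in N, time in s.
With the tool pointing down it reaches from about 0.225 to 0.725 m from the base axis. Payload 3.1 kg.
Tool frame: the origin (TCP) lies where the fingers leave the gripper's body, on its centre line; the fingertips stand 73 mm ahead of it and the grasp point (between the pads) lies 54 mm ahead of it; z points along the fingers, y is the line along which they close (so a half turn about z gives the same grasp; the last joint's range is limited). The gripper opens to 85 mm and grips with 20 to 120 N. Pads are 22 mm wide; open, the fingers measure 114 mm over their backs; the gripper's body (76 mm by 85 mm) begins 54 mm behind the grasp point. The pads swing forward as they close: fully open they stand 13 mm farther back than shut.
Start: joints at [-0.128, 0.048, 0.099, 1.622, 0, 1.443], TCP at [0.525, -0, 0.304] pointing down, gripper open.
Joint ranges: [-2.91, 2.91], [-0.99, 1.94], [-1.21, 1.42], [-2.12, 2.29], [-1.49, 1.47], [-3.14, 3.14]. Speed limits (rad/s): [2.79, 2.79, 3.14, 3.14, 3.14, 3.14].

### API

Orientations are given as a unit quaternion [x, y, z, w].
In Python, from rig import bot gives the robot as it stands.
- The arm moves only by the tool apply_moves, never from a script. Its argument "increments" is a list of rows, each a list of 3 entries, a list of its own where there are three numbers: the shift along the tool's x, y, z in m, then the turn about the tool's z in rad, then the opening, from -1 (shut) to 1 (fully open). A call has 1 to 12 rows; each row shifts and turns the commanded pose from where the row before left it, along the tool's axes as they then stand; what a row does not reach is not made up. A row lasts 1/10 s, in which the tool goes at most 50 mm and 8.59 degrees, less where a joint would pass 70% of its speed; a pose out of reach is approached as far as the arm can. A call is refused whole if a number of a shift passes 0.05 or a number of a turn 0.15, either way. A call with a gripper value outside its range is refused whole. The fingers move at their own pace and stop on an object; the grip force is fixed at half the most. Time passes only in rows, so rows that do not move let the fingers close. It gives the time, the measured TCP pose, the force, the opening and the grip force at its end, in the units of the state.
- bot.get_state(): the state, without advancing time (a new reading comes with each control period).
- bot.camera(name): name is "scene" or "side" or "wrist"; returns a dict with "img" (400x640x3 uint8, blue, green, red), "K" (3x3 intrinsics, pixels), "R" (3x3) and "t" (3): a world point X has camera coordinates R X + t. Camera axes: x right, y down, z forward; pixel columns grow to the right and rows downward; lengths in m; the calibration is good to about 2 mm. A picture is of the moment at which its call begins. There is no depth.
- bot.hand_in(): hands the job in; it is judged then, once.
The state is a dict: "time": time; "joints": joint angles; "qvel": joint speeds; "effort": joint torques, N m; "ee_pos": TCP position; "ee_rot": TCP orientation; "wrist_force": force on the tool from outside, world axes, zero at the start; "torque": the same for the moment, N m; "gripper_width": finger opening in m; "gripper_force": force on a finger pad.
Only numpy, scipy, OpenCV 4.12 (cv2) and the standard library are available. Lean on these libraries where they do the work, as an engineer would, in place of code of your own. Each camera call takes 0.05 s, during which the arm holds its last target. There are 200 camera calls.

## Working session

There is one attempt and no reset: what is moved stays moved. The work goes in short steps, Python scripts to look and compute and a tool call to move; the robot and the scene stay as the last step left them, time stands still between calls to the robot, and variables do not carry over. Pictures are saved under pics/ and viewed, at most 13 in all, crops included, and the job is handed in when it is done.

Besides the shell and the picture viewer there is one more tool, called after "Emit:" by a JSON object that holds its "fn" and its "kwargs", one argument or row to a line. apply_moves: Moves the arm, as the interface text tells. Its arguments: {"type":"object","properties":{"increments":{"type":"array","items":{"type":"array"}}},"required":["increments"]}

```bash
mkdir -p pics; cat > h.py <<'E'
import numpy as np,cv2,pickle
from rig import bot
def cam(n,f):
    c=bot.camera(n); cv2.imwrite(f'pics/{f}.png',c['img']); pickle.dump(c,open(f'pics/{f}.pkl','wb')); return c
def ray(c,u,v,z):
    K,R,t=map(np.array,(c['K'],c['R'],c['t'])); o=-R.T@t.ravel(); d=R.T@np.linalg.solve(K,[u,v,1]); return o+d*(z-o[2])/d[2]
def proj(c,X):
    p=np.array(c['K'])@(np.array(c['R'])@np.array(X)+np.array(c['t']).ravel()); return p[:2]/p[2]
E
python3 - <<'E'
from h import *
a=cam('scene','a');b=cam('side','b');w=cam('wrist','w')
s=bot.get_state();print(s['ee_pos'],s['ee_rot'],s['gripper_width'],s['time'])
for c in(a,b,w):print(-np.array(c['R']).T@np.array(c['t']).ravel())
E
```

```text
[5.24661252e-01 3.50250202e-05 3.02965830e-01] [ 7.07099532e-01  7.07113417e-01 -5.64460131e-04 -7.40675917e-04] 0.08538661126021499 0.15
[ 1.41679169 -0.33602772  0.80137812]
[-0.01209099 -0.58718187  0.6315198 ]
[0.52400127 0.08371205 0.37294771]
```

View pics/a.png

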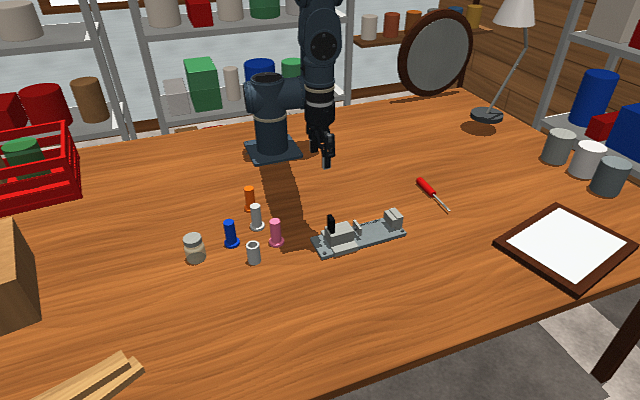

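View pics/b.png

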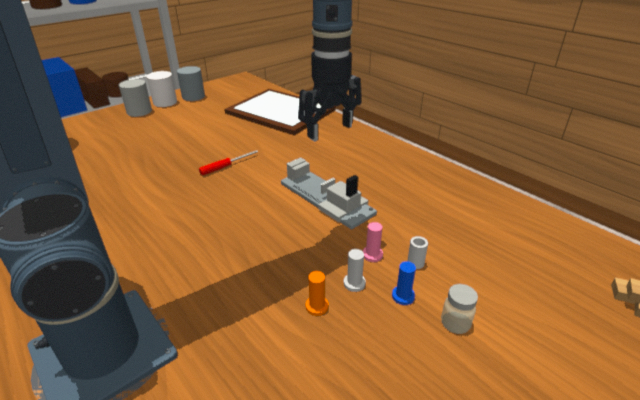

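View pics/w.png

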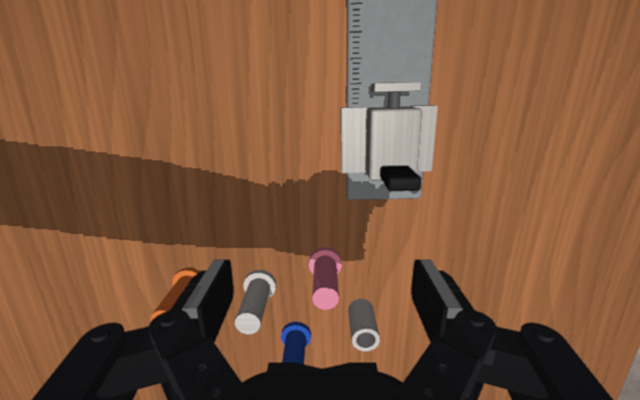

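Scene shows the silver foot at (256,217), side (355,270), wrist (255,300), ringed by orange, pink and blue look-alikes. The gauge runs along world y, with its tab end nearest the foot: tab at wrist (400,178), plate corners at (348,199) and (421,199).

```bash
python3 - <<'E'
from h import *
L=lambda f:pickle.load(open(f'pics/{f}.pkl','rb'))
a,b,w=L('a'),L('b'),L('w')
def blob(c,x0,y0,x1,y1,lo,hi):
    hsv=cv2.cvtColor(c['img'],cv2.COLOR_BGR2HSV)[y0:y1,x0:x1]
    m=cv2.inRange(hsv,lo,hi); n,l,s,ce=cv2.connectedComponentsWithStats(m)
    i=1+s[1:,4].argmax(); return s[i]+[x0,y0,0,0,0],ce[i]+[x0,y0],(l==i)
for nm,c,r in(('w',w,(215,255,290,345)),('b',b,(335,240,374,298)),('a',a,(240,198,268,235))):
    st,ce,m=blob(c,*r,(0,0,60),(180,70,255)); print(nm,st,ce)
    ys=range(m.shape[0])
    if nm!='w':print([(y+r[1],np.where(m[y])[0].min()+r[0],np.where(m[y])[0].max()+r[0]) for y in ys if m[y].any()][::3])
print('foot top w',ray(w,248,323,.08),'collar w',ray(w,259,284,.009))
print('base b',ray(b,355,282,.009),'top b',ray(b,355.5,255,.08),'top a',ray(a,256,206.5,.08))
for n,u,v in(('pink',325,262),('blue',296,334),('tubetop',365,339)):print(n,ray(w,u,v,.009 if n!='tubetop' else .06))
print('plate',ray(w,348,199,.014),ray(w,421,199,.014),ray(w,348,10,.014),ray(w,436,10,.014))
print('jar',ray(b,462,295,.075),'orange',ray(b,317,306,.009),'blue',ray(b,404,295,.009),'pink',ray(b,374,254,.009))
g=w['img'][60:215,330:450]; cv2.imwrite('pics/w2.png',np.hstack([cv2.resize(g,None,fx=3,fy=3,interpolation=2),cv2.resize(w['img'][245:360,200:390][:,:],(440,266))[:465].copy() if 0 else cv2.copyMakeBorder(cv2.resize(w['img'][250:360,210:320],None,fx=3.8,fy=3.8),0,465-418,0,0,0)]))
E
```

```text
w [ 235  270   41   65 1630] [254.25214724 300.68957055]
b [344 249  21  43 684] [354.69444444 270.65935673]
[(249, np.int64(351), np.int64(359)), (252, np.int64(348), np.int64(363)), (255, np.int64(348), np.int64(363)), (258, np.int64(348), np.int64(363)), (261, np.int64(348), np.int64(362)), (264, np.int64(348), np.int64(362)), (267, np.int64(348), np.int64(362)), (270, np.int64(348), np.int64(362)), (273, np.int64(348), np.int64(361)), (276, np.int64(345), np.int64(362)), (279, np.int64(344), np.int64(364)), (282, np.int64(344), np.int64(364)), (285, np.int64(345), np.int64(364)), (288, np.int64(347), np.int64(363)), (291, np.int64(356), np.int64(356))]
a [250 203  15  28 300] [255.92       217.66666667]
[(203, np.int64(253), np.int64(257)), (206, np.int64(250), np.int64(259)), (209, np.int64(250), np.int64(259)), (212, np.int64(251), np.int64(260)), (215, np.int64(251), np.int64(260)), (218, np.int64(251), np.int64(260)), (221, np.int64(252), np.int64(262)), (224, np.int64(250), np.int64(264)), (227, np.int64(250), np.int64(263)), (230, np.int64(252), np.int64(261))]
foot top w [ 0.43969892 -0.16969176  0.08      ] collar w [ 0.43894205 -0.16642409  0.009     ]
base b [ 0.43667761 -0.17424015  0.009     ] top b [ 0.43569034 -0.17210685  0.08      ] top a [ 0.44562277 -0.1677019   0.08      ]
pink [ 0.52791194 -0.13233652  0.009     ]
blue [ 0.48683559 -0.25028386  0.009     ]
tubetop [ 0.57764761 -0.21093258  0.06      ]
plate [ 0.55519044 -0.04265931  0.014     ] [ 0.64329827 -0.04244369  0.014     ] [0.54940831 0.15781638 0.014     ] [0.63741486 0.15795814 0.014     ]
jar [ 0.50609971 -0.35927225  0.075     ] orange [ 0.33945531 -0.17156894  0.009     ] blue [ 0.48365498 -0.25990641  0.009     ] pink [ 0.52552359 -0.14235528  0.009     ]
```

View pics/w2.png

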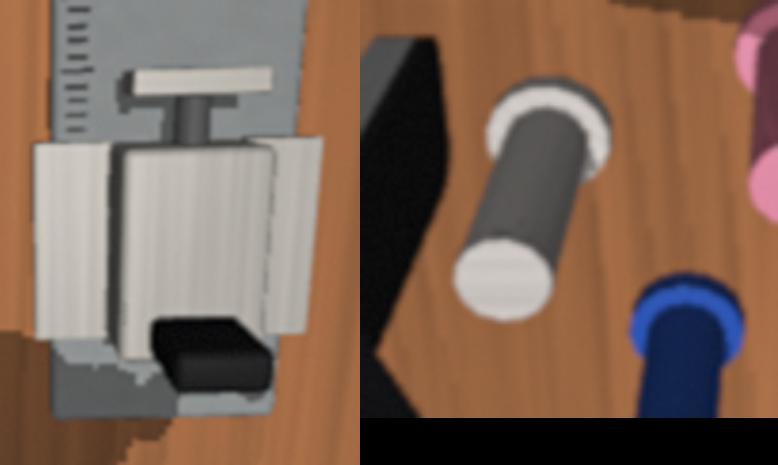

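Foot top is at about (0.439, -0.170). The gauge origin is at about (0.594, 0.125), yaw about 0.03.

Emit:
{"fn": "apply_moves", "kwargs": {
  "increments": [
    [[-0.01,-0.005,0],0,1],
    [[-0.02,-0.01,0],0,1],
    [[-0.025,-0.013,0],0,1],
    [[-0.025,-0.013,0],0,1],
    [[-0.025,-0.013,0],0,1],
    [[-0.025,-0.013,0],0,1],
    [[-0.02,-0.01,0.01],0,1],
    [[-0.01,-0.004,0.02],0,1],
    [[-0.01,-0.005,0.02],0,1],
    [[0,0,0.02],0,1],
    [[0,0,0],0,1],
    [[0,0,0],0,1]
  ]
}}

```text
time: 1.35
ee_pos: [0.4384, -0.1701, 0.2339]
ee_rot: [0.707, 0.707, -0.0, -0.0]
wrist_force: [-0.1, -0.7, 1.8]
gripper_width: 0.0853
gripper_force: 0.0
```

```bash
python3 - <<'E'
from h import *
w=cam('wrist','w3');s=bot.get_state();print(s['ee_pos'],s['ee_rot'],s['time'])
print(proj(w,[.439,-.170,.08]))
E
```

```text
[ 0.43902833 -0.17024077  0.2347843 ] [7.07147715e-01 7.07065697e-01 9.09977922e-05 4.47912327e-04] 1.4
[323.48146736 204.79518892]
```

View pics/w3.png

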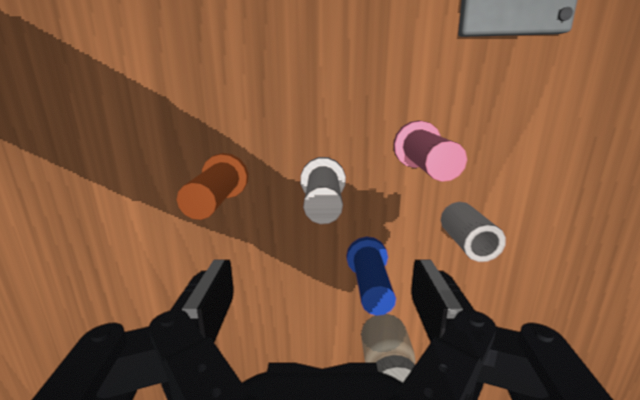

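Foot top at (323,205), within a pixel of the prediction, and both finger lanes are clear. Descend and grasp.

Emit:
{"fn": "apply_moves", "kwargs": {
  "increments": [
    [[0,0,0.015],0,1],
    [[0,0,0.025],0,1],
    [[0,0,0.025],0,1],
    [[0,0,0.025],0,1],
    [[0,0,0.02],0,1],
    [[0,0,0.01],0,1],
    [[0,0,0],0,0.2],
    [[0,0,0],0,-0.6],
    [[0,0,0],0,-1],
    [[0,0,0],0,-1],
    [[0,0,0],0,-1],
    [[0,0,0],0,-1]
  ]
}}

```text
time: 2.6
ee_pos: [0.4398, -0.1705, 0.1154]
ee_rot: [0.707, 0.707, 0.0, 0.001]
wrist_force: [-0.4, 0.2, 6.2]
gripper_width: 0.0286
gripper_force: 59.0
```

Emit:
{"fn": "apply_moves", "kwargs": {
  "increments": [
    [[0,0,-0.01],0,-1],
    [[0,0,-0.025],0,-1],
    [[0,0,-0.03],0,-1],
    [[0,0,-0.03],0,-1],
    [[0,0,-0.03],0,-1],
    [[0.01,0.005,-0.025],0,-1],
    [[0.03,0.015,0],0,-1],
    [[0.04,0.02,0],0,-1],
    [[0.04,0.02,0],0,-1],
    [[0.04,0.02,0],0,-1],
    [[0.03,0.015,0],0,-1],
    [[0.01,0.005,0],0,-1]
  ]
}}

```text
time: 3.8
ee_pos: [0.5395, 0.0331, 0.2631]
ee_rot: [0.706, 0.708, 0.0, -0.001]
wrist_force: [-0.4, -1.1, -1.7]
gripper_width: 0.0291
gripper_force: 59.6
```

```bash
python3 - <<'E'
from h import *
w=cam('wrist','w4');s=bot.get_state();print(s['ee_pos'],s['ee_rot'],s['time'],s['wrist_force'])
E
```

```text
[0.53964964 0.03313612 0.26304278] [ 7.05714579e-01  7.08495435e-01  3.09663680e-04 -1.02733546e-03] 3.85 [ 0.670674    0.37636052 -1.58637667]
```

View pics/w4.png

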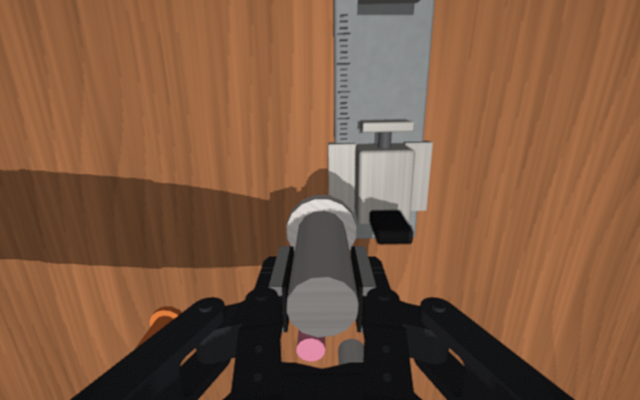

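Foot upright in the fingers at (322,270). The fixed jaw shows at the top, (359–413, 14). Move over the bed.

Emit:
{"fn": "apply_moves", "kwargs": {
  "increments": [
    [[0.01,0.004,0],0,-1],
    [[0.025,0.01,0],0,-1],
    [[0.03,0.013,0],0,-1],
    [[0.03,0.013,0],0,-1],
    [[0.025,0.01,0],0,-1],
    [[0.01,0.004,0],0,-1],
    [[0,0,0],0,-1],
    [[0,0,0],0,-1]
  ]
}}

```text
time: 4.65
ee_pos: [0.5927, 0.1587, 0.2638]
ee_rot: [0.708, 0.707, -0.001, 0.0]
wrist_force: [0.5, -1.0, -2.3]
gripper_width: 0.0286
gripper_force: 59.7
```

```bash
python3 - <<'E'
from h import *
w=cam('wrist','w5');s=bot.get_state();print(s['ee_pos'],s['ee_rot'],s['time'],s['wrist_force'])
O=np.array([.5944,.1254]);th=.029
G=lambda x,y,z:[O[0]+x*np.cos(th)-y*np.sin(th),O[1]+x*np.sin(th)+y*np.cos(th),z]
for g in((-.025,.06,.056),(.025,.06,.056),(-.045,.102,.014),(.045,.102,.014),(-.045,0,.014),(.045,0,.014)):print(g,proj(w,G(*g)))
E
```

```text
[0.59269117 0.15851022 0.26397924] [ 7.07677889e-01  7.06534990e-01 -5.46078435e-04  1.23781563e-04] 4.7 [-0.59512573 -0.81918519 -1.64082905]
(-0.025, 0.06, 0.056) [294.59971308 156.2291236 ]
(0.025, 0.06, 0.056) [350.60415324 154.66914407]
(-0.045, 0.102, 0.014) [275.24239081 105.51390255]
(0.045, 0.102, 0.014) [367.52303061 102.80071754]
(-0.045, 0, 0.014) [282.46724072 203.48736246]
(0.045, 0, 0.014) [365.72518808 201.28612241]
```

View pics/w5.png

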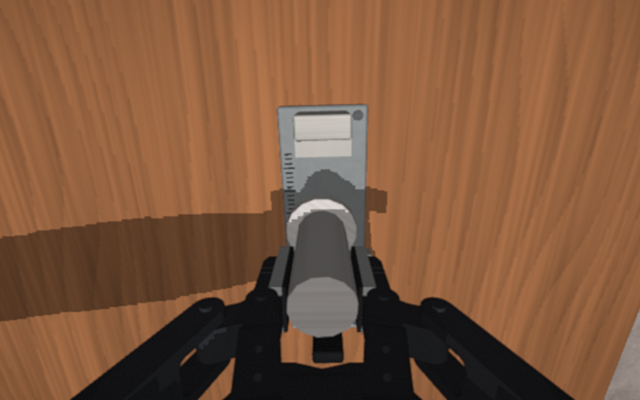

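The predicted jaw edge, (294–351, 156), and the plate far corners match the picture, so the gauge pose is good. Lower the foot.

Emit:
{"fn": "apply_moves", "kwargs": {
  "increments": [
    [[0,0,0.01],0,-1],
    [[0,0,0.025],0,-1],
    [[0,0,0.025],0,-1],
    [[0,0,0.025],0,-1],
    [[0,0,0.02],0,-1],
    [[0,0,0.015],0,-1],
    [[0,0,0.008],0,-1],
    [[0,0,0.003],0,-1],
    [[0,0,0],0,-1],
    [[0,0,0],0,-1]
  ]
}}

```text
time: 5.7
ee_pos: [0.5938, 0.1601, 0.1343]
ee_rot: [0.707, 0.707, 0.001, 0.001]
wrist_force: [-0.6, 0.1, -1.8]
gripper_width: 0.0283
gripper_force: 59.7
```

Emit:
{"fn": "apply_moves", "kwargs": {
  "increments": [
    [[0,0,0.002],0,-1],
    [[0,0,0.001],0,-1],
    [[0,0,0.001],0,-1],
    [[0,0,0],0,-1],
    [[0,0,0],0,-1]
  ]
}}

```text
time: 6.2
ee_pos: [0.5933, 0.1601, 0.1295]
ee_rot: [0.707, 0.707, 0.0, 0.0]
wrist_force: [-0.8, -0.1, 0.7]
gripper_width: 0.0288
gripper_force: 59.9
```

Emit:
{"fn": "apply_moves", "kwargs": {
  "increments": [
    [[0,0,0.0005],0,-0.8],
    [[0,0,0],0,-0.2],
    [[0,0,0],0,0.4],
    [[0,0,0],0,1],
    [[0,0,0],0,1],
    [[0,0,0],0,1],
    [[0,0,0],0,1],
    [[0,0,-0.02],0,1],
    [[0,0,-0.03],0,1],
    [[0,0,-0.03],0,1],
    [[0,0,-0.02],0,1],
    [[0,0,0],0,1]
  ]
}}

```text
time: 7.4
ee_pos: [0.5949, 0.1603, 0.233]
ee_rot: [0.707, 0.707, 0.003, 0.002]
wrist_force: [1.1, 0.3, 1.2]
gripper_width: 0.0853
gripper_force: 0.0
```

```bash
python3 - <<'E'
from h import *
b=cam('side','b6');a=cam('scene','a6');w=cam('wrist','w6');s=bot.get_state();print(s['ee_pos'],s['ee_rot'],s['time'],s['gripper_width'])
for c in(b,a):print(proj(c,[.5933,.160,.014]),proj(c,[.5933,.160,.094]))
print(proj(w,[.5933,.160,.094]))
z=lambda i,x,y:cv2.resize(i[y:y+110,x:x+145],None,fx=2.6,fy=2.6,interpolation=2)
cv2.imwrite('pics/m6.png',np.vstack([np.hstack([z(b['img'],265,125),z(a['img'],290,160)]),np.hstack([z(w['img'],240,90),z(w['img'],260,190)])]))
E
```

```text
[0.5925885  0.15992262 0.22712589] [ 7.07110359e-01  7.07102699e-01 -6.79087559e-04 -5.01990289e-04] 7.55 0.08515091889789578
[308.32752679 183.37743736] [307.7857979  157.09937115]
[379.16172936 228.2407485 ] [381.39108168 206.46873259]
[322.51662679 214.62340266]
```

View pics/m6.png

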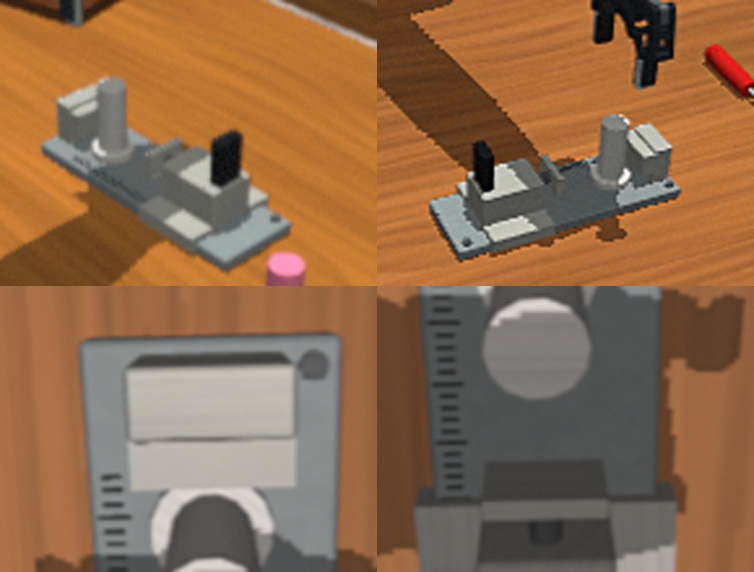

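The foot stands upright on the bed, 10 mm off the fixed jaw. Now I check the tab position and turn the gripper so it closes along the slide.

```bash
python3 - <<'E'
from h import *
w=pickle.load(open('pics/w.pkl','rb'));print(bot.get_state()['joints'])
for u,v in((388,178),(412,178),(420,190),(395,191)):print(ray(w,u,v,.105))
print('pad',ray(w,375,83,.056),ray(w,420,83,.056))
E
```

```text
[1.54375969e-01 2.77890985e-01 2.05355676e-01 1.49994996e+00
 9.36489655e-06 1.72518312e+00]
[0.58195268 0.00907779 0.105     ]
[0.60308707 0.00912719 0.105     ]
[ 0.61127539 -0.0019509   0.105     ]
[ 0.58904843 -0.00294217  0.105     ]
pad [0.57372452 0.08852575 0.056     ] [0.61627625 0.08860649 0.056     ]
```

Emit:
{"fn": "apply_moves", "kwargs": {
  "increments": [
    [[0,0,0],-0.1,1],
    [[0,0,0],-0.15,1],
    [[0,0,0],-0.15,1],
    [[0,0,0],-0.15,1],
    [[0,0,0],-0.15,1],
    [[0,0,0],-0.15,1],
    [[0,0,0],-0.15,1],
    [[0,0,0],-0.15,1],
    [[0,0,0],-0.15,1],
    [[0,0,0],-0.15,1],
    [[0,0,0],-0.15,1],
    [[0,0,0],0,1]
  ]
}}

```text
time: 8.75
ee_pos: [0.592, 0.1598, 0.2258]
ee_rot: [-0.014, 1.0, -0.0, -0.002]
wrist_force: [0.5, 0.1, -0.1]
gripper_width: 0.0851
gripper_force: 0.0
```

The pad edge gives a carriage reading of about 0.022, with the tab at (0.598, 0.0035). Final travel is then about 75 mm.

Emit:
{"fn": "apply_moves", "kwargs": {
  "increments": [
    [[0,-0.01,0],0,1],
    [[0,-0.02,0],0,1],
    [[0,-0.026,0],0,1],
    [[-0.001,-0.03,0],0,1],
    [[-0.001,-0.03,0],0,1],
    [[0,-0.025,0],0,1],
    [[0,-0.015,0],0,1],
    [[0,0,0],0,1],
    [[0,0,0],0,1]
  ]
}}

```text
time: 9.65
ee_pos: [0.5994, 0.0043, 0.2281]
ee_rot: [-0.014, 1.0, 0.0, -0.0]
wrist_force: [0.6, 0.6, 0.0]
gripper_width: 0.085
gripper_force: 0.0
```

```bash
python3 - <<'E'
from h import *
w=cam('wrist','w7');b=cam('side','b7');s=bot.get_state();print(s['ee_pos'],s['ee_rot'],s['time'])
print(proj(w,[.598,.0035,.105]),proj(b,[.598,.0035,.105]))
z=lambda i,x,y:cv2.resize(i[y:y+140,x:x+180],None,fx=2,fy=2,interpolation=2)
cv2.imwrite('pics/m7.png',np.hstack([w['img'],cv2.copyMakeBorder(b['img'][60:260,260:420],0,200,0,0,0)]))
E
```

```text
[0.59944877 0.00516799 0.22827386] [-1.49790941e-02  9.99887749e-01  3.13948344e-04 -1.33763948e-04] 9.75
[320.95411937 220.57171128] [352.20766042 177.11545109]
```

View pics/m7.png

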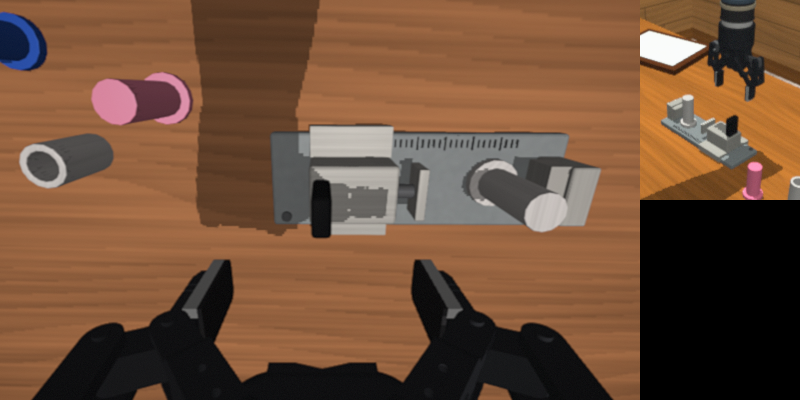

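Tab top at (321,222), as predicted and centred between the fingers. Descend and pinch.

Emit:
{"fn": "apply_moves", "kwargs": {
  "increments": [
    [[0,0,0.015],0,1],
    [[0,0,0.02],0,1],
    [[0,0,0.02],0,1],
    [[0,0,0.018],0,1],
    [[0,0,0.01],0,1],
    [[0,0,0],0,0.2],
    [[0,0,0],0,-0.4],
    [[0,0,0],0,-0.7],
    [[0,0,0],0,-1],
    [[0,0,0],0,-1],
    [[0,0,0],0,-1],
    [[0,0,0],0,-1]
  ]
}}

```text
time: 10.95
ee_pos: [0.6002, 0.0037, 0.1467]
ee_rot: [-0.014, 1.0, -0.0, 0.001]
wrist_force: [-0.0, -2.1, 3.6]
gripper_width: 0.0134
gripper_force: 60.2
```

Emit:
{"fn": "apply_moves", "kwargs": {
  "increments": [
    [[0,0.003,0],0,-1],
    [[0,0.005,0],0,-1],
    [[0,0.006,0],0,-1],
    [[0,0.006,0],0,-1],
    [[0,0.006,0],0,-1],
    [[0,0.006,0],0,-1],
    [[0,0.006,0],0,-1],
    [[0,0.005,0],0,-1],
    [[0,0.004,0],0,-1],
    [[0,0.003,0],0,-1],
    [[0,0,0],0,-1],
    [[0,0,0],0,-1]
  ]
}}

```text
time: 12.15
ee_pos: [0.5991, 0.0503, 0.1467]
ee_rot: [-0.013, 1.0, -0.004, 0.001]
wrist_force: [-0.0, -11.5, 3.8]
gripper_width: 0.0128
gripper_force: 60.3
```

Emit:
{"fn": "apply_moves", "kwargs": {
  "increments": [
    [[0,0.002,0],0,-1],
    [[0,0.002,0],0,-1],
    [[0,0.002,0],0,-1],
    [[0,0.002,0],0,-1],
    [[0,0.002,0],0,-1],
    [[0,0.002,0],0,-1],
    [[0,0.002,0],0,-1],
    [[0,0.002,0],0,-1],
    [[0,0.001,0],0,-1],
    [[0,0,0],0,-1]
  ]
}}

```text
time: 13.15
ee_pos: [0.5987, 0.0665, 0.1468]
ee_rot: [-0.013, 1.0, -0.005, 0.001]
wrist_force: [-0.6, -12.8, 4.5]
gripper_width: 0.013
gripper_force: 60.3
```

```bash
python3 - <<'E'
from h import *
w=cam('wrist','w8');a=cam('scene','a8');s=bot.get_state();print(s['ee_pos'],s['time'],s['wrist_force'])
cv2.imwrite('pics/m8.png',np.hstack([cv2.resize(w['img'][100:300,300:500],None,fx=2,fy=2),cv2.resize(a['img'][170:270,305:405],None,fx=4,fy=4)]))
E
```

```text
[0.59868078 0.0664821  0.14672522] 13.25 [  0.3351704  -13.29265423   5.30484216]
```

View pics/m8.png

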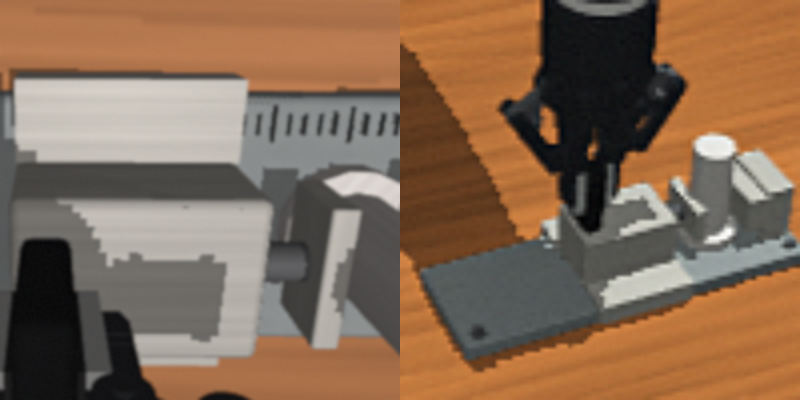

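The pad is at the foot's shank and the foot is still slightly clear of, or just touching, the fixed jaw. About 11 mm remain by estimate, so I continue watching force.

Emit:
{"fn": "apply_moves", "kwargs": {
  "increments": [
    [[0,0.001,0],0,-1],
    [[0,0.001,0],0,-1],
    [[0,0.001,0],0,-1],
    [[0,0.001,0],0,-1],
    [[0,0,0],0,-1]
  ]
}}

```text
time: 13.75
ee_pos: [0.5986, 0.0701, 0.1468]
ee_rot: [-0.013, 1.0, -0.005, 0.001]
wrist_force: [0.7, -14.0, 4.7]
gripper_width: 0.013
gripper_force: 60.3
```

Emit:
{"fn": "apply_moves", "kwargs": {
  "increments": [
    [[0,0.001,0],0,-1],
    [[0,0.001,0],0,-1],
    [[0,0.001,0],0,-1],
    [[0,0,0],0,-1]
  ]
}}

```text
time: 14.15
ee_pos: [0.5985, 0.0726, 0.1467]
ee_rot: [-0.013, 1.0, -0.006, 0.001]
wrist_force: [0.8, -15.4, 3.8]
gripper_width: 0.0132
gripper_force: 60.4
```

```bash
python3 - <<'E'
from h import *
w8=pickle.load(open('pics/w8.pkl','rb'));w=cam('wrist','w9')
f=[]
for i in range(6):
    f.append(bot.get_state()['wrist_force'][1]);bot.camera('wrist')
s=bot.get_state();print(s['ee_pos'],s['time'],np.mean(f))
cv2.imwrite('pics/m9.png',np.hstack([cv2.resize(x['img'][150:300,400:500],None,fx=4,fy=4) for x in(w8,w)]))
E
```

```text
[0.59855116 0.07261336 0.14673686] 14.5 -15.70162474865577
```

View pics/m9.png

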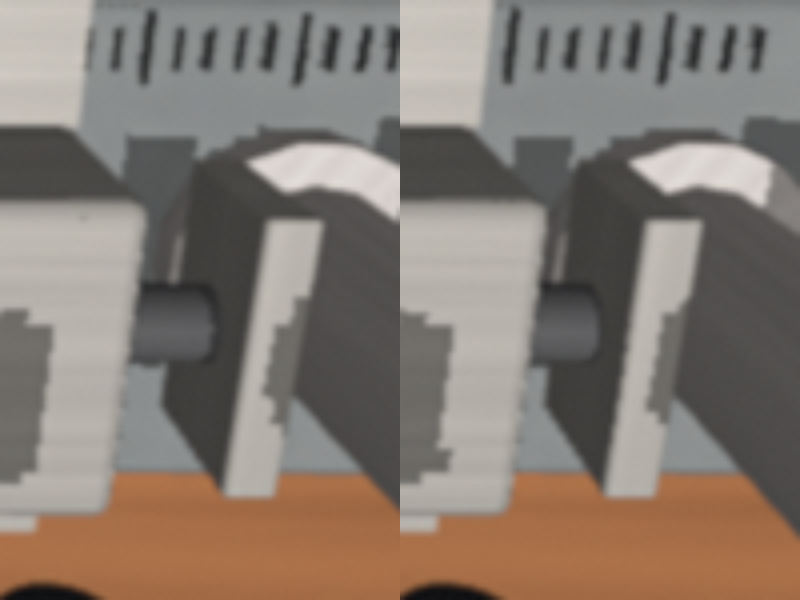

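The spring is pressed about 3 mm: image shift is 20 px at 6.8 px/mm, and force and carriage estimate agree. 5 mm more gets it half way.

Emit:
{"fn": "apply_moves", "kwargs": {
  "increments": [
    [[0,0.001,0],0,-1],
    [[0,0.001,0],0,-1],
    [[0,0.001,0],0,-1],
    [[0,0.001,0],0,-1],
    [[0,0.001,0],0,-1],
    [[0,0,0],0,-1],
    [[0,0,0],0,-1]
  ]
}}

```text
time: 15.2
ee_pos: [0.5985, 0.0769, 0.1468]
ee_rot: [-0.012, 1.0, -0.006, 0.001]
wrist_force: [0.4, -18.1, 4.9]
gripper_width: 0.013
gripper_force: 60.4
```

```bash
python3 - <<'E'
from h import *
w8=pickle.load(open('pics/w8.pkl','rb'));w=cam('wrist','w10')
A=w8['img'][195:220,455:485]
# track pad top edge strip, restricted search
r=cv2.matchTemplate(w['img'][192:223,430:500],A,cv2.TM_CCOEFF_NORMED);_,m,_,p=cv2.minMaxLoc(r);print('pad shift px',p[0]+430-455,p[1]-3,m)
f=[]
for i in range(6):
    f.append(bot.get_state()['wrist_force'][1]);bot.camera('wrist')
s=bot.get_state();print(s['ee_pos'],s['time'],np.mean(f))
E
```

```text
pad shift px -12 0 0.9853972792625427
[0.59844746 0.07687345 0.14674451] 15.55 -17.523731977780027
```

Compression is now about 7.1 mm. One more nudge, then release.

Emit:
{"fn": "apply_moves", "kwargs": {
  "increments": [
    [[0,0.0005,0],0,-1],
    [[0,0.0005,0],0,-1],
    [[0,0,0],0,-1],
    [[0,0,0],0,-1]
  ]
}}

```text
time: 15.95
ee_pos: [0.5984, 0.0776, 0.1468]
ee_rot: [-0.012, 1.0, -0.007, 0.001]
wrist_force: [0.7, -19.4, 4.8]
gripper_width: 0.0128
gripper_force: 60.5
```

Emit:
{"fn": "apply_moves", "kwargs": {
  "increments": [
    [[0,-0.002,0],0,-0.85],
    [[0,-0.001,0],0,-0.6],
    [[0,0,0],0,-0.3],
    [[0,0,0],0,0],
    [[0,0,0],0,0],
    [[0,0,0],0,0],
    [[0,0,-0.01],0,0],
    [[0,0,-0.02],0,0],
    [[0,0,-0.03],0,0],
    [[0,0,-0.03],0,0],
    [[0,0,-0.03],0,0],
    [[0,0,0],0,0]
  ]
}}

```text
time: 17.15
ee_pos: [0.5995, 0.0814, 0.2724]
ee_rot: [-0.015, 1.0, 0.0, 0.006]
wrist_force: [1.1, -0.0, 1.1]
gripper_width: 0.0428
gripper_force: 0.0
```

```bash
python3 - <<'E'
from h import *
w=cam('wrist','w11');a=cam('scene','a11');s=bot.get_state();print(s['ee_pos'],s['time'],s['wrist_force'],s['gripper_width'])
cv2.imwrite('pics/m11.png',np.hstack([cv2.resize(w['img'][100:250,270:470],None,fx=2.5,fy=2.5),cv2.copyMakeBorder(cv2.resize(a['img'][170:270,310:410],None,fx=3,fy=3),0,75,0,0,0)]))
O=np.array([.5944,.1254]);th=.029
G=lambda x,y,z:[O[0]+x*np.cos(th)-y*np.sin(th),O[1]+x*np.sin(th)+y*np.cos(th),z]
for n,y,z in(('blockfront .097',.014,.058),('padface',.03,.056),('pad back',.022,.056),('jaw',.06,.056),('tabfront',-.041,.105)):
    p=proj(w,G(0,y,z));print(n,p,(p-[270,100])*2.5)
E
```

```text
[0.59790887 0.08130737 0.26711704] 17.25 [-0.11552042  0.36292933  0.01329496] 0.04309482887607726
blockfront .097 [384.1914243 176.9352618] [285.47856074 192.3381545 ]
padface [400.78332329 176.37772676] [326.95830823 190.94431691]
pad back [392.28888932 176.3601291 ] [305.72222331 190.90032274]
jaw [432.62895266 176.44370041] [406.57238165 191.10925102]
tabfront [326.07495689 193.29349045] [140.18739224 233.23372613]
```

View pics/m11.png

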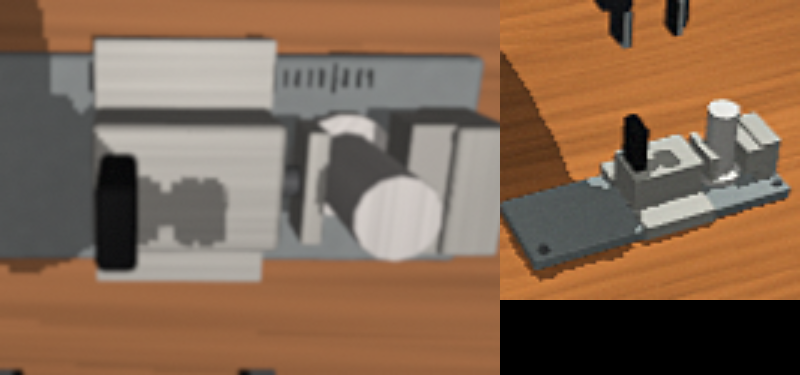

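The foot is upright between both jaws. The block-to-pad-face gap is about 42.5 px against 41.5 predicted for half press, so compression is about 7.7 mm and the gripper is clear.

```bash
python3 -c "
from rig import bot
print(bot.hand_in())"
```

```text
the job is handed in; nothing more can be done
None
```

Done and handed in at about 17 s: the foot stands collar-down on the bed, held between both jaws with the sprung pad pressed about 7.7 mm of its 16 mm (measured from the image), the gripper is clear, and I did not touch the tube, the jar, the screwdriver or the look-alikes.

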